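# Clamp the stud block and set the angle gauge on its stud

### The arm

A 6-joint arm with a two-finger parallel gripper is mounted at the origin on the work surface. World frame = base frame: x ahead of the robot, y to its left, z up, the work surface at z = 0. Lengths are in mm, angles in rad, forces in N, time in s.
With the tool pointing down it reaches from about 350 to 975 mm from the base axis. Payload 17.4 kg.
Tool frame: the origin (TCP) lies between the finger pads; the fingertips stand 14 mm ahead of it and the grasp point (between the pads) lies 5 mm behind it; z points along the fingers, y is the direction in which the jaws open and shut (so a half turn about z gives the same grasp; the last joint's range is limited). The gripper opens to 85 mm and grips with 20 to 120 N. Pads are 22 mm wide; open, the fingers measure 114 mm over their backs; the gripper's body (76 mm by 85 mm) begins 54 mm behind the grasp point. The pads swing forward as they close: fully open they stand 13 mm farther back than shut.
Start: joints at [1.187, 0.116, 1.442, -0, 1.584, -0.038], TCP at [228.799, 635.046, 245.303] pointing down, gripper open.
Joint ranges: [-2.83, 2.83], [-0.83, 2.19], [0.07, 2.5], [-1.14, 4.28], [0.01, 3], [-2.97, 2.97]. Speed limits (rad/s): [1.89, 1.89, 2.22, 3.14, 3.14, 3.14].

### API

Orientations are given as a rotation vector (axis times angle).
In Python, from plant import bot gives the robot as it stands. The module is installed in compiled form; this text tells all that it offers.
- The arm moves only by the tool servo_tool, never from a script. Its argument "deltas" is a list of rows, each an object of numbers: "dx", "dy", "dz": the shift along the world's x, y, z in units of 50 mm (1.0 is 50 mm); "ax", "ay", "az": the turn, a rotation vector about the world's x, y, z in units of 8 degrees (1.0 is 8 degrees); "grip": the finger opening in mm, from 0 to 85.4. A call has 1 to 20 rows; each row shifts and turns the pose as measured when the row begins; what a row does not reach is not made up. A row lasts 1/8 s, in which the tool goes at most 62.5 mm and 10.7 degrees, less where a joint would pass 70% of its speed; a pose out of reach is approached as far as the arm can. A call is refused whole if a number of a shift passes 1 or a number of a turn 1, either way. A call with a gripper value outside its range is refused whole. The fingers move at their own pace and stop on an object; "newtons" is the grip in N (left out, the last holds). Time passes only in rows, so rows that do not move let the fingers close. It gives the time, the measured TCP pose, the force and the opening at its end, in the units of the state.
- bot.state(): the state, without advancing time (a new reading comes with each control period).
- bot.read_camera(name): name is "scene" or "top" or "wrist"; returns a dict with "img" (420x560x3 uint8, red, green, blue), "z_map" (420x560 float32, mm along the optical axis (not along the pixel's ray), 0 where there is no reading), "vertical_fov" (degrees; the focal length in pixels is half the picture's height over the tangent of half this angle, whatever the lens; pixels are square), "cx", "cy" (the principal point, pixels), "rvec" (rotation vector, rad) and "tvec" (3), from world to camera coordinates, as OpenCV has them. Camera axes: x right, y down, z forward; pixel columns grow to the right and rows downward; lengths in mm; the calibration is good to about 2 mm. A picture is of the moment at which its call begins.
- bot.sign_off(): hands the job in, once; it reports no verdict.
The state is a dict: "clock": time; "joint_pos": joint angles; "qd": joint speeds; "joint_torque": joint torques, N m; "tool_pos": TCP position; "tool_rot": TCP orientation; "wrist_force": force on the tool from outside, world axes, zero at the start; "moment": the same for the moment, N m; "finger_gap": opening from 0.0 (shut) to 1.0 (fully open).
Only numpy, scipy, OpenCV 4.12 (cv2) and the standard library are available. Lean on these libraries where they do the work, as an engineer would, in place of code of your own. Each camera call takes 0.05 s, during which the arm holds its last target. There are 200 camera calls.

### The job

First swing the clamp strap down across the wooden block until its slotted end lies fully home over the staple. Then pick up the angle gauge by its handle, set the middle of its foot on the round sprung stud so that it presses the stud in a little, and rock the gauge sideways, face upright, until the swinging pointer settles between the two teeth of the index on its dial. Finish while still holding it there, steady, gently pressed on the stud and on the mark; leave everything else on the bench alone.

Things in the scene. Friction and masses are not known exactly. Their poses are not given: they have to be found in the camera images.
- stand: Fixed stand, screwed to the bench: aluminium base plate (170 x 150 x 10 mm) carrying a wooden block (148 x 84 mm, top 40 mm above the bench) with a sprung steel stud and, beside the stud, a hinged clamp strap. Origin on the bench straight below the stud; z up. The strap crosses the block 85 mm from the stud in the stand's -x; the block reaches from 40 mm on the +x side to 108 mm on the -x side of the stud.
- stud_top (a point): Highest point of the stud's round (14 mm radius) dome, 72 mm above the bench and 32 mm above the block when not pressed. The stud goes straight down against a spring when pressed: 2 N starts it, plus 0.4 N per mm, 12 mm of travel, then a hard stop.
- stud (a joint): How far the stud is pressed down, m (0 to 0.012).
- strap (a joint): Angle of the clamp strap, rad: 0 = lying level across the block, its slotted end down over the upright staple; grows as it opens upward; 1.57 = standing straight up; stop at 2.15 (leaning outward over the stand's +y side). Starts open. The hinge has some friction: it stays where left when near upright and falls shut by itself below about 1.
- strap_hinge (a point): Centre of the strap's hinge: 85 mm towards -x and 56 mm towards +y of the stud in the stand's frame, 46 mm above the bench; hinge line along the stand's x. The strap is a flat steel bar 22 mm wide (along x), 8 mm thick, reaching 134 mm from the hinge; closed it points to the stand's -y.
- strap_end (a point): Middle of the strap's free end bar, on its upper face (when closed), 128 mm from the hinge.
- gauge: Loose angle gauge, about 0.4 kg: black disc-shaped housing (diameter 150 mm, 28 mm thick along x, centre 92 mm above the underside) on a flat steel foot (50 along x, 60 along y, 10 mm thick), with an upright bar handle on top; total height 219 mm. Stands upright on the bench at the start. Origin at the centre of the foot's underside; z up along the handle, x out of the dial's face (dial looks away from the robot), y across the dial.
- gauge_foot (a point): Centre of the underside of the gauge's foot (same point as the gauge's origin).
- gauge_handle (a point): Grasp point on the gauge's handle, 195 mm above the foot's underside; the handle is 22 mm thick along the gauge's y, 36 mm along its x, free between 167 and 219 mm above the underside.
- pointer (a joint): Angle of the gauge's hanging pointer relative to the dial, rad: 0 = towards the foot, positive = towards the gauge's +y. It is a damped pendulum (settles in about 1 s), so leaning the gauge's top by some angle towards the gauge's own +y makes the pointer read plus that angle.
- index (a joint): Angle of the index on the dial, rad, measured like the pointer's; stays fixed to the dial during the job. The index is a small two-toothed fork on the dial's rim, lying 0.2 to 0.42 rad to the +y side; the mark is the 16 mm gap between its teeth.
- pointer_tip (a point): Tip of the pointer, 62 mm from the dial's centre (pointer 4 mm wide).
- index_gap (a point): Middle of the gap between the index's teeth, 62 mm from the dial's centre, level with the pointer's tip.
- vial: Bystander, leave alone: small white jar with a screw cap, diameter 38, height 60 mm; origin at the centre of its underside.
- weight: Bystander, leave alone: knobbed brass calibration weight, diameter 36, height 48 mm; origin at the centre of its underside.
- jar_clear: Bystander, leave alone: clear jar, diameter 80, height 105 mm; origin at the centre of its underside.
- tub: Bystander, leave alone: white tub, diameter 86, height 120 mm; origin at the centre of its underside.
- blue_box: Bystander, leave alone: closed blue box, 75 x 160 x 45 mm; origin at the centre of its underside.
- wrench: Bystander, leave alone: wrench lying on the bench, about 0.2 m long; origin near its middle.
- amber: Bystander, leave alone: small amber bottle, diameter 52, height 90 mm; origin at the centre of its underside.

How it is judged:
By the outcome, as a careful person would: the job done as asked, in the order asked, and still so for the second after the job is handed in, while the arm keeps its last pose, push and grip.
It also fails if it takes over 66 s, if anything falls off the work surface, if the arm or the gripper's body presses on something with over 40 N, if the wrist force passes 120 N, or if a joint passes its speed limit or range.

## Working session

There is one attempt and no reset: what is moved stays moved. The work goes in short steps, Python scripts to look and compute and a tool call to move; the robot and the scene stay as the last step left them, time stands still between calls to the robot, and variables do not carry over. Pictures are saved under pics/ and viewed, about 8 in all and at most 12, crops included, and the job is handed in when it is done.

Besides the shell and the picture viewer there is one more tool, called after "Call:" as a command line: name --argument value ..., lists and objects as JSON in quotes. servo_tool: Moves the arm, as the interface text tells. Its arguments: {"type":"object","properties":{"deltas":{"type":"array","items":{"type":"object","properties":{"dx":{"type":"number"},"dy":{"type":"number"},"dz":{"type":"number"},"ax":{"type":"number"},"ay":{"type":"number"},"az":{"type":"number"},"grip":{"type":"number"}}}},"newtons":{"type":"number"}},"required":["deltas"]}

```bash
mkdir -p pics
cat > h.py <<'E'
import numpy as np, cv2
from plant import bot
def cam(n):
    c=bot.read_camera(n); c['f']=210/np.tan(np.radians(c['vertical_fov'])/2)
    c['R']=cv2.Rodrigues(np.array(c['rvec'],float))[0]; c['t']=np.array(c['tvec'],float).ravel(); return c
def world(c):
    v,u=np.mgrid[0:420,0:560]; z=c['z_map']
    P=np.stack([(u-c['cx'])/c['f']*z,(v-c['cy'])/c['f']*z,z],-1)
    W=(P-c['t'])@c['R']; W[z==0]=np.nan; return W
def proj(c,p):
    q=c['R']@np.array(p,float)+c['t']; return q[:2]/q[2]*c['f']+[c['cx'],c['cy']]
def save(n,img): cv2.imwrite('pics/'+n+'.png',cv2.cvtColor(img,cv2.COLOR_RGB2BGR))
E
python3 - <<'E'
from h import *
for n in('scene','top'):
    c=cam(n); print(n,c['f'],c['cx'],c['cy'],-c['R'].T@c['t'],c['R'][2]); 
    save(n,cv2.resize(c['img'],(800,600))); np.savez(n,W=world(c),img=c['img'])
print(bot.state())
E
```

```text
scene 395.6501018203336 282.8673976022891 208.41215070336838 [1161.84340402 -392.43032848  827.84374848] [-0.54402678  0.39780854 -0.73877143]
top 472.427005465984 277.35338697951426 206.56822143053432 [ 404.16787429   16.51491101 1186.52447453] [ 0.19775913 -0.02555282 -0.97991754]
{'clock': 0.1, 'joint_pos': array([ 1.18721401e+00,  1.16447424e-01,  1.44216685e+00, -1.24796243e-05,
        1.58396017e+00, -3.77858455e-02]), 'qd': array([-8.02490051e-05, -2.06600582e-03, -7.72808704e-05, -9.53285708e-04,
       -2.46192575e-04, -2.20800404e-03]), 'joint_torque': array([ 1.75210524e-03, -7.33645105e+01, -6.33798051e+01,  1.12162566e-04,
        5.14835090e-03, -1.09607115e-04]), 'tool_pos': array([228.74134761, 634.9192296 , 244.64926962]), 'tool_rot': array([-5.40440569e-01, -3.09456180e+00,  1.51208935e-03]), 'wrist_force': array([ 0.32268444, -0.72645619,  0.44833291]), 'moment': array([0.03842128, 0.00718023, 0.05089411]), 'finger_gap': 0.998244900523541}
```

View pics/scene.png

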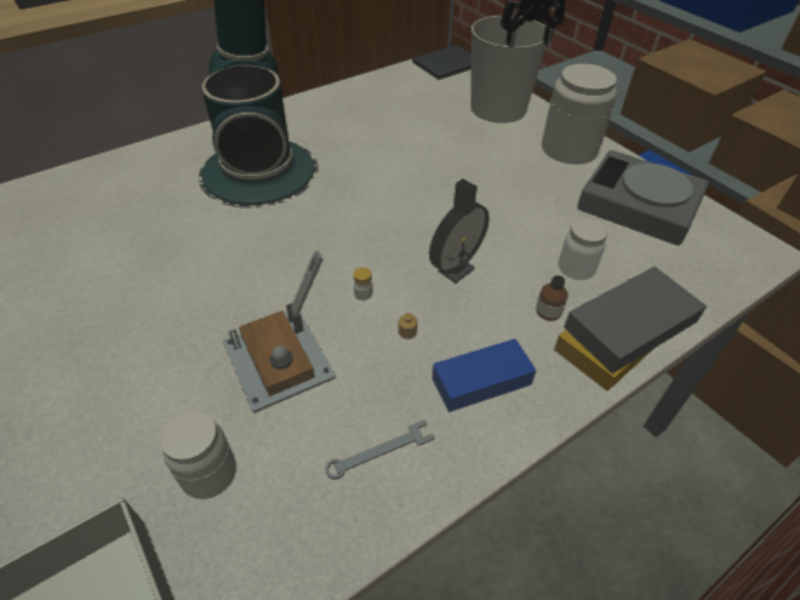

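View pics/top.png

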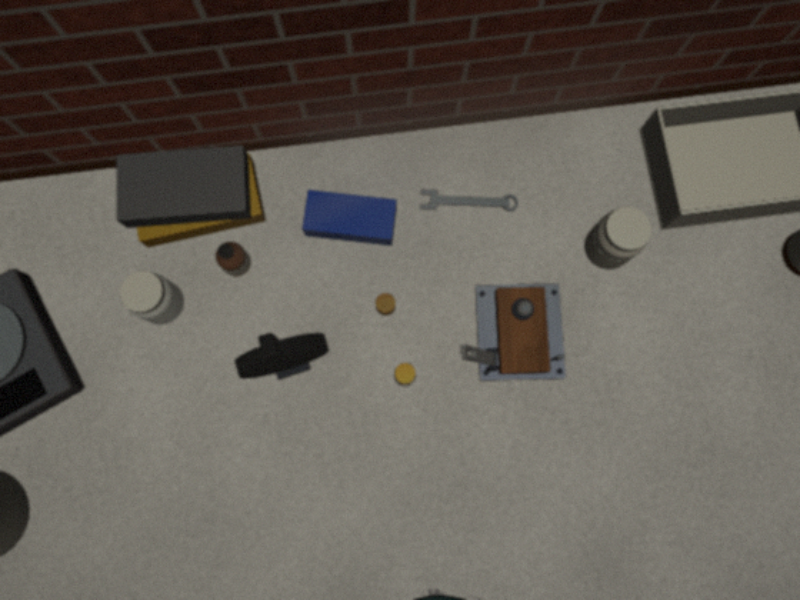

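The pictures show the stand with its stud at scene (280,353) and top (522,308), the open strap at scene (305,285), and the gauge at scene (460,235) and top (282,355), with its dial facing +x. I'll measure these next.

```bash
cat > m.py <<'E'
from h import *
a={n:np.load(n+'.npz') for n in('scene','top')}
W=np.concatenate([a[n]['W'].reshape(-1,3) for n in a]); I=np.concatenate([a[n]['img'].reshape(-1,3) for n in a]).astype(int)
N=len(W)//2
t=a['top']['W']
for nm,(u,v) in dict(stud=(522,308),strap=(470,353),gauge=(272,345),block=(520,350)).items(): print(nm,t[int(v*.7),int(u*.7)])
s=a['scene']['W']
for nm,(u,v) in dict(stud=(280,353),strapend=(318,258),handle=(465,190),dial=(460,240),foot=(457,272)).items(): print(nm,s[int(v*.7),int(u*.7)])
for k,sl in (('scene',slice(0,N)),('top',slice(N,None))):
    w,i=W[sl],I[sl]
    sp=t[int(308*.7),int(522*.7)]
    near=np.hypot(*(w[:,:2]-sp[:2]).T)<180
    b=near&(abs(w[:,2]-40)<5)&(i[:,0]>i[:,2]*1.6)
    print(k,'block',b.sum(),cv2.minAreaRect(w[b][:,:2].astype(np.float32)),w[b][:,2].mean())
    pl=near&(abs(w[:,2]-10)<4)
    print('plate',pl.sum(),cv2.minAreaRect(w[pl][:,:2].astype(np.float32)))
    st=near&(w[:,2]>52)&(np.hypot(*(w[:,:2]-sp[:2]).T)<22); print('stud',w[st].mean(0),w[st][:,2].max(),w[st].min(0),w[st].max(0))
    sp2=near&(w[:,2]>85); 
    if sp2.sum(): q=w[sp2]; print('strap',len(q),q.min(0),q.max(0)); o=np.argsort(q[:,2]); print(q[o[::max(1,len(o)//8)]].round())
    g=t[int(345*.7),int(272*.7)]
    ng=np.hypot(*(w[:,:2]-g[:2]).T)<130
    hd=ng&(w[:,2]>180); q=w[hd]; print('handle',len(q),q.mean(0) if len(q) else '',q.min(0),q.max(0)); 
    if len(q)>5: print(cv2.minAreaRect(q[q[:,2]>213][:,:2].astype(np.float32)))
    ds=ng&(w[:,2]>25)&(w[:,2]<165); q=w[ds]; print('disc',len(q),cv2.minAreaRect(q[:,:2].astype(np.float32)))
E
python3 m.py
```

```text
stud [ 581.50911376 -218.63266533   70.43568014]
strap [ 523.38122932 -129.5875812     2.49891171]
gauge [551.6441021  179.68816432 215.37926918]
block [ 515.86480332 -210.86752563   38.86912173]
stud [ 590.08328422 -226.05280746   71.03400638]
strapend [ 514.54730824 -103.61613026  164.58427592]
handle [558.14094688 175.792317   214.85970567]
dial [552.24176301 185.60938332  86.63333719]
foot [564.70697922 172.40710177  17.24776778]
scene block 1333 ((548.2765502929688, -221.44970703125), (82.37886047363281, 148.0050811767578), 83.83682250976562) 39.796268861887434
plate 1394 ((547.6749877929688, -221.67530822753906), (149.7369842529297, 172.97332763671875), 83.68232727050781)
stud [ 586.11853505 -226.33702916   65.22565693] 74.94018276792137 [ 571.00634191 -238.69034303   52.06930614] [ 595.56558102 -212.04902458   74.94018277]
strap 300 [ 493.11504148 -383.92021946   85.28668925] [687.55605809 -96.41194101 167.77148407]
[[ 506. -145.   85.]
 [ 516. -135.   96.]
 [ 497. -132.  107.]
 [ 678. -369.  119.]
 [ 515. -125.  122.]
 [ 518. -115.  132.]
 [ 519. -108.  144.]
 [ 519. -101.  1
[... 703 characters left out ...]
55484919   52.20015392] [ 595.28120059 -207.54548982   76.41341803]
strap 329 [ 495.8339717  -386.05224917   85.04575493] [687.60897168 -95.7885646  169.1015849 ]
[[ 679. -362.   85.]
 [ 659. -371.   91.]
 [ 663. -368.   96.]
 [ 668. -370.  101.]
 [ 654. -383.  112.]
 [ 662. -377.  121.]
 [ 515. -112.  133.]
 [ 501. -105.  161.]
 [ 514. -101.  169.]]
handle 239 [548.91029422 183.0520528  213.93512181] [531.88755815 171.57616323 182.17374722] [568.38604995 197.6745841  222.86786974]
((550.794189453125, 184.9665985107422), (36.09006118774414, 22.623048782348633), 9.561634063720703)
disc 1052 ((548.7708740234375, 183.99725341796875), (30.511634826660156, 148.43226623535156), 10.751620292663574)
```

Call:
servo_tool --deltas '[{"dz": 1, "grip": 0}, {"dx": 0.4, "dy": -1, "az": 0.15}, {"dx": 0.4, "dy": -1, "az": 0.15}, {"dx": 0.4, "dy": -1, "az": 0.15}, {"dx": 0.4, "dy": -1, "az": 0.15}, {"dx": 0.4, "dy": -1, "az": 0.15}, {"dx": 0.4, "dy": -1, "az": 0.15}, {"dx": 0.4, "dy": -1, "az": 0.15}, {"dx": 0.4, "dy": -1, "az": 0.15}, {"dx": 0.4, "dy": -1, "az": 0.15}, {"dx": 0.4, "dy": -1, "az": 0.15}, {"dx": 0.4, "dy": -1, "az": 0.15}, {"dx": 0.4, "dy": -1, "az": 0.1}, {"dx": 0.4, "dy": -1}, {"dx": 0.4, "dy": -0.8}]'

```text
invalid input
```

Call:
servo_tool --deltas '[{"dx": 0, "dy": 0, "dz": 1, "ax": 0, "ay": 0, "az": 0, "grip": 0}]'

```text
clock: 0.22
tool_pos: [228.4, 634.0, 290.7]
tool_rot: [-0.54, -3.093, 0.013]
wrist_force: [-0.4, 0.4, 0.3]
finger_gap: 0.815
```

Call:
servo_tool --deltas '[{"dx": 0.4, "dy": -1, "dz": 0, "ax": 0, "ay": 0, "az": 0.15, "grip": 0}, {"dx": 0.4, "dy": -1, "dz": 0, "ax": 0, "ay": 0, "az": 0.15, "grip": 0}, {"dx": 0.4, "dy": -1, "dz": 0, "ax": 0, "ay": 0, "az": 0.15, "grip": 0}, {"dx": 0.4, "dy": -1, "dz": 0, "ax": 0, "ay": 0, "az": 0.15, "grip": 0}, {"dx": 0.4, "dy": -1, "dz": 0, "ax": 0, "ay": 0, "az": 0.15, "grip": 0}, {"dx": 0.4, "dy": -1, "dz": 0, "ax": 0, "ay": 0, "az": 0.15, "grip": 0}, {"dx": 0.4, "dy": -1, "dz": 0, "ax": 0, "ay": 0, "az": 0.15, "grip": 0}, {"dx": 0.4, "dy": -1, "dz": 0, "ax": 0, "ay": 0, "az": 0.15, "grip": 0}, {"dx": 0.4, "dy": -1, "dz": 0, "ax": 0, "ay": 0, "az": 0.15, "grip": 0}, {"dx": 0.4, "dy": -1, "dz": 0, "ax": 0, "ay": 0, "az": 0.15, "grip": 0}, {"dx": 0.4, "dy": -1, "dz": 0, "ax": 0, "ay": 0, "az": 0.15, "grip": 0}, {"dx": 0.4, "dy": -1, "dz": 0, "ax": 0, "ay": 0, "az": 0.1, "grip": 0}]'

```text
clock: 1.72
tool_pos: [470.3, 17.3, 291.6]
tool_rot: [0.137, 3.138, -0.009]
wrist_force: [0.9, 0.9, 0.0]
finger_gap: 0.004
```

Call:
servo_tool --deltas '[{"dx": 0.44, "dy": -0.8, "dz": 0, "ax": 0, "ay": 0, "az": 0, "grip": 0}, {"dx": 0.44, "dy": -0.8, "dz": -1, "ax": 0, "ay": 0, "az": 0, "grip": 0}, {"dx": 0, "dy": 0, "dz": -1, "ax": 0, "ay": 0, "az": 0, "grip": 0}, {"dx": 0, "dy": 0, "dz": -1, "ax": 0, "ay": 0, "az": 0, "grip": 0}, {"dx": 0, "dy": 0, "dz": 0, "ax": 0, "ay": 0, "az": 0, "grip": 0}]'

```text
clock: 2.35
tool_pos: [512.6, -65.5, 141.9]
tool_rot: [-0.146, -3.138, 0.009]
wrist_force: [0.2, 0.7, 0.9]
finger_gap: 0.0
```

Run:
```python
from h import *
print(bot.state()['tool_pos'],bot.state()['wrist_force'])
c=cam('scene'); save('s2',cv2.resize(c['img'][120:340,100:400],(800,587),interpolation=cv2.INTER_CUBIC))
```

```text
[512.6238051  -65.52477241 141.85587511] [0.19455414 0.72433573 0.9473237 ]
```

View pics/s2.png

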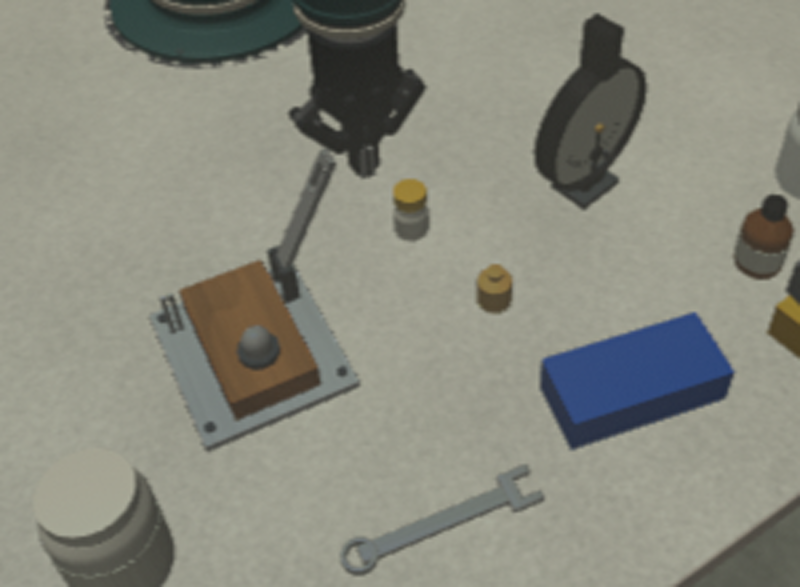

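The closed fingers (px 365,160) are just outside the strap's end (325,160), clear of the vial. I'll push towards −y.

Call:
servo_tool --deltas '[{"dx": 0, "dy": 0, "dz": 0.15, "ax": 0, "ay": 0, "az": 0, "grip": 0}, {"dx": -0.05, "dy": -0.4, "dz": 0, "ax": 0, "ay": 0, "az": 0, "grip": 0}, {"dx": -0.05, "dy": -0.4, "dz": 0, "ax": 0, "ay": 0, "az": 0, "grip": 0}, {"dx": -0.05, "dy": -0.4, "dz": 0, "ax": 0, "ay": 0, "az": 0, "grip": 0}, {"dx": -0.05, "dy": -0.4, "dz": 0, "ax": 0, "ay": 0, "az": 0, "grip": 0}, {"dx": -0.05, "dy": -0.4, "dz": 0, "ax": 0, "ay": 0, "az": 0, "grip": 0}, {"dx": -0.05, "dy": -0.4, "dz": 0, "ax": 0, "ay": 0, "az": 0, "grip": 0}]'

```text
clock: 3.28
tool_pos: [504.5, -188.3, 175.2]
tool_rot: [0.137, 3.111, -0.018]
wrist_force: [-0.1, 1.4, 0.7]
finger_gap: -0.002
```

```bash
cat >> h.py <<'E'
S=np.array([582.4,-224.5,0]); X=np.array([.9943,-.1066,0]); Y=np.array([.1066,.9943,0])
def local(w): d=w-S; return np.stack([d@X,d@Y,d[...,2]],-1)
def strap(c):
    L=local(world(c)); m=(abs(L[...,0]+85)<9)&(L[...,2]>44)&(L[...,2]<200)&(L[...,1]>-90)&(L[...,1]<140)
    return L[m]
E
python3 - <<'E'
from h import *
print(bot.state()['tool_pos'],bot.state()['tool_rot'])
q=strap(cam('scene')); q=q[np.argsort(q[:,1])]; print(len(q)); print(q[::max(1,len(q)//25)].round())
E
```

```text
[ 504.50269688 -188.26652966  175.19396054] [ 0.13731021  3.1109256  -0.01817523]
185
[[-87. -62.  53.]
 [-83. -60.  59.]
 [-86. -55.  65.]
 [-84. -52.  58.]
 [-78.   7. 169.]
 [-93.  10. 171.]
 [-91.  12. 172.]
 [-85.  14. 180.]
 [-85.  15. 182.]
 [-78.  17. 194.]
 [-76.  18. 149.]
 [-77.  20. 133.]
 [-81.  22. 149.]
 [-93.  27. 135.]
 [-91.  28. 133.]
 [-76.  30. 129.]
 [-77.  32. 124.]
 [-78.  35. 111.]
 [-77.  37. 189.]
 [-89.  38. 105.]
 [-77.  40. 177.]
 [-78.  42.  73.]
 [-85.  45.  87.]
 [-78.  48.  58.]
 [-80.  51.  71.]
 [-92.  54.  60.]
 [-82.  60.  48.]]
```

Call:
servo_tool --deltas '[{"dx": -0.04, "dy": -0.4, "dz": -0.2, "ax": 0, "ay": 0, "az": 0, "grip": 0}, {"dx": -0.04, "dy": -0.4, "dz": -0.2, "ax": 0, "ay": 0, "az": 0, "grip": 0}, {"dx": -0.04, "dy": -0.4, "dz": -0.2, "ax": 0, "ay": 0, "az": 0, "grip": 0}, {"dx": -0.03, "dy": -0.4, "dz": 0, "ax": 0, "ay": 0, "az": 0, "grip": 0}, {"dx": 0, "dy": 0, "dz": 0, "ax": 0, "ay": 0, "az": 0, "grip": 0}, {"dx": 0, "dy": 0, "dz": 0, "ax": 0, "ay": 0, "az": 0, "grip": 0}]'

```text
clock: 4.08
tool_pos: [498.6, -274.7, 152.0]
tool_rot: [0.138, 3.102, -0.024]
wrist_force: [-0.1, -0.6, 0.7]
finger_gap: 0.001
```

Run:
```python
from h import *
print(local(bot.state()['tool_pos']),bot.state()['tool_rot'])
q=strap(cam('scene')); q=q[np.argsort(q[:,1])]; print(len(q)); print(q[::max(1,len(q)//25)].round())
```

```text
[-77.96940323 -58.89037273 151.99527065] [ 0.13848585  3.10238577 -0.02436698]
410
[[-86. -90. 195.]
 [-76. -82. 194.]
 [-83. -76. 192.]
 [-76. -72. 150.]
 [-80. -67.  51.]
 [-84. -60.  54.]
 [-82. -57. 180.]
 [-84. -54.  58.]
 [-91. -49.  48.]
 [-92. -41.  50.]
 [-77. -37.  44.]
 [-90. -33. 193.]
 [-77. -31.  49.]
 [-90. -26. 194.]
 [-85. -20.  50.]
 [-86. -14.  49.]
 [-89.  -8.  50.]
 [-89.   0.  50.]
 [-79.   7.  48.]
 [-82.  14.  49.]
 [-85.  20.  50.]
 [-90.  27.  49.]
 [-87.  34.  48.]
 [-80.  40.  53.]
 [-91.  47.  50.]
 [-84.  55.  52.]]
```

Call:
servo_tool --deltas '[{"dx": -0.06, "dy": 0.75, "dz": -0.3, "ax": 0, "ay": 0, "az": 0, "grip": 0}, {"dx": 0, "dy": 0, "dz": -0.6, "ax": 0, "ay": 0, "az": 0, "grip": 0}, {"dx": 0, "dy": 0, "dz": -0.5, "ax": 0, "ay": 0, "az": 0, "grip": 0}, {"dx": 0, "dy": 0, "dz": 0, "ax": 0, "ay": 0, "az": 0, "grip": 0}]'

```text
clock: 4.62
tool_pos: [496.2, -234.4, 81.8]
tool_rot: [0.135, 3.1, -0.025]
wrist_force: [0.6, -0.2, 0.6]
finger_gap: 0.002
```

Call:
servo_tool --deltas '[{"dx": 0, "dy": 0, "dz": -0.25, "ax": 0, "ay": 0, "az": 0, "grip": 0}, {"dx": 0, "dy": 0, "dz": -0.1, "ax": 0, "ay": 0, "az": 0, "grip": 0}, {"dx": 0, "dy": 0, "dz": 0, "ax": 0, "ay": 0, "az": 0, "grip": 0}]'

```text
clock: 5.0
tool_pos: [497.3, -234.6, 65.7]
tool_rot: [0.134, 3.098, -0.027]
wrist_force: [0.6, 0.6, 0.3]
finger_gap: -0.002
```

Call:
servo_tool --deltas '[{"dx": 0, "dy": 0, "dz": -0.05, "ax": 0, "ay": 0, "az": 0, "grip": 0}, {"dx": 0, "dy": 0, "dz": -0.05, "ax": 0, "ay": 0, "az": 0, "grip": 0}]'

```text
clock: 5.25
tool_pos: [497.9, -235.0, 63.4]
tool_rot: [0.134, 3.096, -0.028]
wrist_force: [-17.4, 10.1, 35.7]
finger_gap: -0.002
```

Call:
servo_tool --deltas '[{"dx": 0, "dy": 0, "dz": 0.6, "ax": 0, "ay": 0, "az": 0, "grip": 0}, {"dx": 0, "dy": 0, "dz": 1, "ax": 0, "ay": 0, "az": 0.3, "grip": 60}, {"dx": 0, "dy": 0, "dz": 1, "ax": 0, "ay": 0, "az": 0.3, "grip": 60}, {"dx": 0, "dy": 0, "dz": 1, "ax": 0, "ay": 0, "az": 0.3, "grip": 60}, {"dx": 0, "dy": 0, "dz": 1, "ax": 0, "ay": 0, "az": 0.3, "grip": 60}, {"dx": 0.1, "dy": 1, "dz": 0.5, "ax": 0, "ay": 0, "az": 0.3, "grip": 60}, {"dx": 0.1, "dy": 1, "dz": 0, "ax": 0, "ay": 0, "az": 0.3, "grip": 60}, {"dx": 0.15, "dy": 1, "dz": 0, "ax": 0, "ay": 0, "az": 0, "grip": 60}, {"dx": 0.15, "dy": 1, "dz": 0, "ax": 0, "ay": 0, "az": 0, "grip": 60}, {"dx": 0.15, "dy": 1, "dz": 0, "ax": 0, "ay": 0, "az": 0, "grip": 60}, {"dx": 0.15, "dy": 1, "dz": 0, "ax": 0, "ay": 0, "az": 0, "grip": 60}, {"dx": 0.15, "dy": 1, "dz": 0, "ax": 0, "ay": 0, "az": 0, "grip": 60}, {"dx": 0, "dy": 0, "dz": 0, "ax": 0, "ay": 0, "az": 0, "grip": 60}]'

```text
clock: 6.88
tool_pos: [543.5, 125.8, 331.4]
tool_rot: [-0.262, 3.079, -0.023]
wrist_force: [-0.6, -0.5, 1.2]
finger_gap: 0.703
```

```bash
cat >> h.py <<'E'
def turn(yaw,lean,ax):  # target rot: jaw(y) at world angle yaw, tool down, then lean about ax; prints units
    from scipy.spatial.transform import Rotation as R
    cur=R.from_rotvec(bot.state()['tool_rot']); y=np.array([np.cos(yaw),np.sin(yaw),0]); z=np.array([0,0,-1.])
    best=None
    for s in (1,-1):
        T=R.from_rotvec(np.array(ax)*lean)*R.from_matrix(np.stack([np.cross(s*y,z),s*y,z],1))
        d=(T*cur.inv()).as_rotvec()
        if best is None or np.linalg.norm(d)<np.linalg.norm(best): best=d
    return np.degrees(best)/8
E
python3 - <<'E'
from h import *
s=bot.state(); print(s['tool_pos'],s['tool_rot'],s['finger_gap'],turn(np.radians(100.5),0,[0,0,1]))
c=cam('scene'); q=strap(c); q=q[np.argsort(q[:,1])]; print(q[::max(1,len(q)//15)].round())
c=cam('wrist'); save('w1',c['img'])
W=world(c); m=(W[...,2]>212)&(W[...,2]<226)&(abs(W[...,0]-550)<40)&(abs(W[...,1]-184)<40)
print(m.sum(), cv2.minAreaRect(W[m][:,:2].astype(np.float32)), W[m].mean(0))
E
```

```text
[543.48959992 125.80855893 331.40224814] [-0.26159394  3.07892008 -0.02271057] 0.7031951673119387 [0.07106267 0.3769042  0.09838856]
[[-86. -78.  50.]
 [-85. -71.  51.]
 [-78. -62.  45.]
 [-82. -55.  49.]
 [-92. -47.  45.]
 [-82. -36.  50.]
 [-76. -28.  48.]
 [-78. -18.  44.]
 [-83. -10.  49.]
 [-78.  -1.  50.]
 [-84.   9.  50.]
 [-85.  18.  52.]
 [-84.  28.  51.]
 [-93.  37.  49.]
 [-88.  46.  50.]
 [-92.  56.  51.]]
1316 ((549.3269653320312, 185.45150756835938), (35.669677734375, 22.21038818359375), 10.394362449645996) [548.24060412 184.48956524 217.83853887]
```

View pics/w1.png

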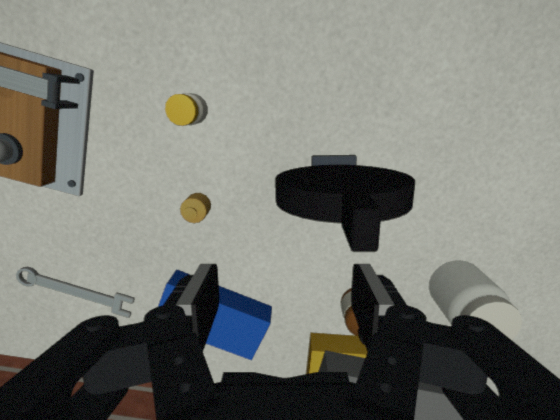

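The wrist view shows the strap lying across the block at left and the gauge handle at (365,230), between where the jaws will come down. I'll centre over it.

Call:
servo_tool --deltas '[{"dx": 0.06, "dy": 0.6, "dz": 0, "ax": 0.07, "ay": 0.38, "az": 0.1, "grip": 65}, {"dx": 0.06, "dy": 0.6, "dz": -0.6, "ax": 0, "ay": 0, "az": 0, "grip": 65}, {"dx": 0, "dy": 0, "dz": -0.4, "ax": 0, "ay": 0, "az": 0, "grip": 65}, {"dx": 0, "dy": 0, "dz": 0, "ax": 0, "ay": 0, "az": 0, "grip": 65}]'

```text
clock: 7.48
tool_pos: [550.0, 179.7, 281.9]
tool_rot: [-0.276, 3.129, -0.001]
wrist_force: [0.0, -0.3, -0.2]
finger_gap: 0.762
```

Run:
```python
from h import *
s=bot.state(); print(s['tool_pos'],np.array([549.5,185,190])-s['tool_pos'],turn(np.radians(100.5),0,[0,0,1]))
```

```text
[550.02091055 179.65643661 281.91940887] [ -0.52091055   5.34356339 -91.91940887] [0.00613332 0.00736647 0.0530583 ]
```

Call:
servo_tool --deltas '[{"dx": 0, "dy": 0.1, "dz": -0.2, "ax": 0, "ay": 0, "az": 0.05, "grip": 65}, {"dx": 0, "dy": 0, "dz": -0.7, "ax": 0, "ay": 0, "az": 0, "grip": 65}, {"dx": 0, "dy": 0, "dz": -0.7, "ax": 0, "ay": 0, "az": 0, "grip": 65}, {"dx": 0, "dy": 0, "dz": -0.3, "ax": 0, "ay": 0, "az": 0, "grip": 65}, {"dx": 0, "dy": 0, "dz": 0, "ax": 0, "ay": 0, "az": 0, "grip": 65}]'

```text
clock: 8.1
tool_pos: [551.1, 182.1, 188.4]
tool_rot: [-0.282, 3.121, -0.0]
wrist_force: [-0.1, -0.1, 0.9]
finger_gap: 0.764
```

Run:
```python
from h import *
s=bot.state(); print(s['tool_pos'],np.array([549.5,185,190])-s['tool_pos'],turn(np.radians(100.5),0,[0,0,1]),s['wrist_force'])
```

```text
[551.11044128 182.13682665 188.43318535] [-1.61044128  2.86317335  1.56681465] [-0.00472714  0.05413088  0.02284663] [-0.13616524 -0.07800347  0.86158105]
```

Call:
servo_tool --deltas '[{"dx": -0.03, "dy": 0.06, "dz": 0.06, "ax": 0, "ay": 0.05, "az": 0.02, "grip": 65}, {"dx": 0, "dy": 0, "dz": 0, "ax": 0, "ay": 0, "az": 0, "grip": 15}, {"dx": 0, "dy": 0, "dz": 0, "ax": 0, "ay": 0, "az": 0, "grip": 15}, {"dx": 0, "dy": 0, "dz": 0, "ax": 0, "ay": 0, "az": 0, "grip": 15}, {"dx": 0, "dy": 0, "dz": 0, "ax": 0, "ay": 0, "az": 0, "grip": 15}, {"dx": 0, "dy": 0, "dz": 0, "ax": 0, "ay": 0, "az": 0, "grip": 15}]' --newtons 80

```text
clock: 8.85
tool_pos: [550.7, 185.7, 195.8]
tool_rot: [-0.287, 3.123, 0.003]
wrist_force: [-0.6, 1.2, -0.2]
finger_gap: 0.248
```

Run:
```python
from h import *
s=bot.state(); print(s['tool_pos'],s['tool_rot'],s['wrist_force'],s['finger_gap'])
```

```text
[550.73687551 185.66519221 195.77613866] [-2.86896644e-01  3.12328023e+00  2.53045168e-03] [-0.60243809  1.19941614 -0.20265216] 0.24790832265442217
```

Call:
servo_tool --deltas '[{"dx": 0, "dy": 0, "dz": 0.5, "ax": 0, "ay": 0, "az": 0, "grip": 15}, {"dx": 0, "dy": 0, "dz": 1, "ax": 0, "ay": 0, "az": 0, "grip": 15}, {"dx": 0, "dy": -0.2, "dz": 0.8, "ax": 0, "ay": 0, "az": 0, "grip": 15}, {"dx": 0.08, "dy": -0.8, "dz": 0, "ax": 0, "ay": 0, "az": 0, "grip": 15}, {"dx": 0.08, "dy": -0.8, "dz": 0, "ax": 0, "ay": 0, "az": 0, "grip": 15}, {"dx": 0.08, "dy": -0.8, "dz": 0, "ax": 0, "ay": 0, "az": 0, "grip": 15}, {"dx": 0.08, "dy": -0.8, "dz": 0, "ax": 0, "ay": 0, "az": 0, "grip": 15}, {"dx": 0.08, "dy": -0.8, "dz": 0, "ax": 0, "ay": 0, "az": 0, "grip": 15}, {"dx": 0.08, "dy": -0.8, "dz": 0, "ax": 0, "ay": 0, "az": 0, "grip": 15}, {"dx": 0.08, "dy": -0.8, "dz": 0, "ax": 0, "ay": 0, "az": 0, "grip": 15}, {"dx": 0.08, "dy": -0.8, "dz": 0, "ax": 0, "ay": 0, "az": 0, "grip": 15}, {"dx": 0.08, "dy": -0.8, "dz": 0, "ax": 0, "ay": 0, "az": 0, "grip": 15}, {"dx": 0, "dy": -0.4, "dz": 0, "ax": 0, "ay": 0, "az": 0, "grip": 15}, {"dx": 0, "dy": 0, "dz": 0, "ax": 0, "ay": 0, "az": 0, "grip": 15}, {"dx": 0, "dy": 0, "dz": 0, "ax": 0, "ay": 0, "az": 0, "grip": 15}, {"dx": 0, "dy": 0, "dz": 0, "ax": 0, "ay": 0, "az": 0, "grip": 15}, {"dx": 0, "dy": 0, "dz": 0, "ax": 0, "ay": 0, "az": 0, "grip": 15}, {"dx": 0, "dy": 0, "dz": 0, "ax": 0, "ay": 0, "az": 0, "grip": 15}]'

```text
clock: 11.1
tool_pos: [583.7, -213.7, 305.3]
tool_rot: [0.293, -3.119, -0.007]
wrist_force: [-0.3, 0.2, -4.5]
finger_gap: 0.25
```

```bash
cat >> h.py <<'E'
from scipy.spatial.transform import Rotation as R
def gauge():  # gauge frame from tool: z up=-tool z, y=tool y, origin
    s=bot.state(); M=R.from_rotvec(s['tool_rot']).as_matrix(); gz=-M[:,2]; gy=M[:,1]*np.sign(M[1,1]); gx=np.cross(gy,gz)
    return s['tool_pos']-195.8*gz-1.3*gx,gx,gy,gz
def rectify(c,k=4):  # dial-plane picture: right = -gauge y (as seen facing dial... y to the right seen from +x), up = gauge z
    o,gx,gy,gz=gauge(); d=o+92*gz+14*gx
    w=lambda a,b: proj(c,d+a*gy+b*gz)
    src=np.float32([w(-80,80),w(80,80),w(80,-80),w(-80,-80)]); n=160*k
    return cv2.warpPerspective(c['img'],cv2.getPerspectiveTransform(src,np.float32([[0,0],[n,0],[n,n],[0,n]])),(n,n),flags=cv2.INTER_CUBIC)
E
python3 - <<'E'
from h import *
s=bot.state(); print(s['wrist_force'],s['finger_gap'],*[x.round(3) for x in gauge()],turn(np.radians(100.5),0,[0,0,1]))
c=cam('scene'); r=cv2.resize(rectify(c),(500,500)); z=cv2.resize(c['img'][100:300,130:280],(300,400),interpolation=cv2.INTER_CUBIC)
o=np.zeros((500,800,3),np.uint8); o[:,:500]=r; o[:400,500:]=z; o=cv2.convertScaleAbs(o,alpha=1.7); save('d1',o)
E
```

```text
[-0.33093701  0.17522411 -4.51126824] 0.2504096107357705 [ 580.557 -213.292  109.534] [ 0.982  0.186 -0.009] [-0.186  0.982  0.005] [ 0.009 -0.004  1.   ] [-0.02558207 -0.06673553 -0.02957982]
```

View pics/d1.png

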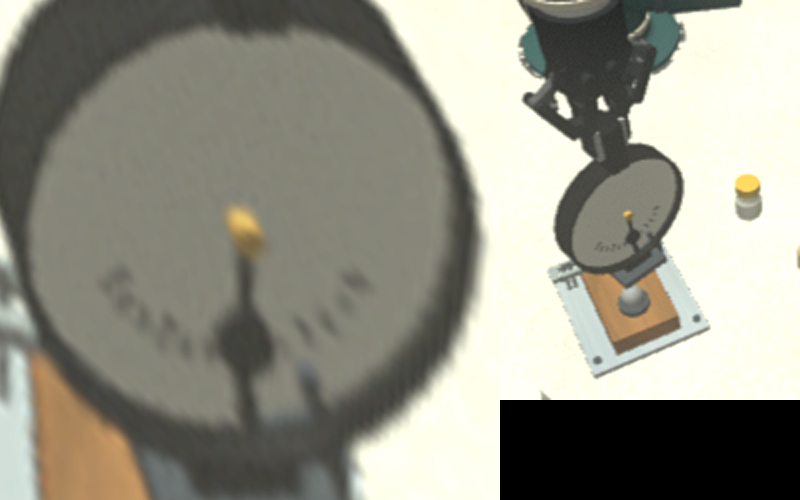

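The dial's hub is at (246,232), the pointer hangs to (248,430), and an index tooth is near (315,405), but it's too blurry to read. I'll bring the dial closer to the scene camera.

Call:
servo_tool --deltas '[{"dx": 0.6, "dy": -0.2, "dz": 0.9, "ax": 0, "ay": 0, "az": -0.6, "grip": 15}, {"dx": 0.6, "dy": -0.2, "dz": 0.9, "ax": 0, "ay": 0, "az": -0.6, "grip": 15}, {"dx": 0.6, "dy": -0.2, "dz": 0.9, "ax": 0, "ay": 0, "az": -0.6, "grip": 15}, {"dx": 0.6, "dy": -0.2, "dz": 0.9, "ax": 0, "ay": 0, "az": -0.6, "grip": 15}, {"dx": 0.6, "dy": -0.2, "dz": 0.9, "ax": 0, "ay": 0, "az": -0.6, "grip": 15}, {"dx": 0, "dy": 0, "dz": 0, "ax": 0, "ay": 0, "az": 0, "grip": 15}, {"dx": 0, "dy": 0, "dz": 0, "ax": 0, "ay": 0, "az": 0, "grip": 15}, {"dx": 0, "dy": 0, "dz": 0, "ax": 0, "ay": 0, "az": 0, "grip": 15}, {"dx": 0, "dy": 0, "dz": 0, "ax": 0, "ay": 0, "az": 0, "grip": 15}, {"dx": 0, "dy": 0, "dz": 0, "ax": 0, "ay": 0, "az": 0, "grip": 15}, {"dx": 0, "dy": 0, "dz": 0, "ax": 0, "ay": 0, "az": 0, "grip": 15}]'

```text
clock: 12.52
tool_pos: [725.4, -259.9, 517.3]
tool_rot: [-0.331, -3.111, -0.015]
wrist_force: [-0.8, -0.3, -4.8]
finger_gap: 0.246
```

Run:
```python
from h import *
s=bot.state(); print(s['wrist_force'],*[x.round(3) for x in gauge()],turn(np.radians(100.5),0,[0,0,1]))
c=cam('scene'); r=cv2.resize(rectify(c),(600,600)); p=proj(c,s['tool_pos']).astype(int); print(p)
v=c['img'][max(p[1]-30,0):,max(p[0]-80,0):][:170,:200]; z=cv2.resize(v,(200,200*v.shape[0]//v.shape[1]))
o=np.zeros((600,800,3),np.uint8); o[:,:600]=r; o[:z.shape[0],600:]=z; o=cv2.convertScaleAbs(o,alpha=2); save('d2',o)
```

```text
[-0.78584761 -0.29279799 -4.78555517] [ 721.706 -257.43   321.539] [ 0.978 -0.21  -0.014] [0.21  0.978 0.008] [ 0.012 -0.011  1.   ] [-0.06183469 -0.10183313  2.8309076 ]
[170 122]
```

View pics/d2.png

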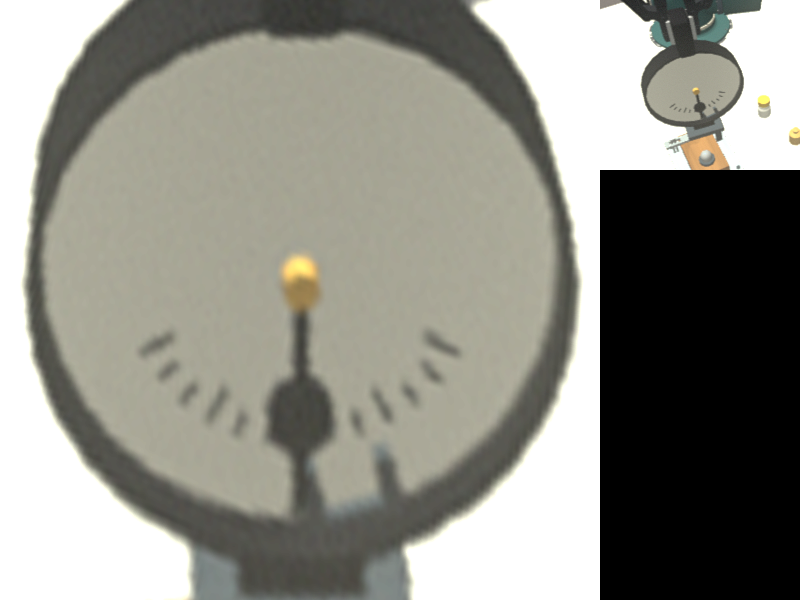

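The fork's teeth are at about (315,490) and (386,475), with the pivot at (300,283), so the index is at about 0.25 rad. I'll lean the gauge while coming down over the stud.

Call:
servo_tool --deltas '[{"dx": -0.43, "dy": 0.29, "dz": -0.7, "ax": -0.3, "ay": 0.06, "az": 0, "grip": 15}, {"dx": -0.43, "dy": 0.29, "dz": -0.7, "ax": -0.3, "ay": 0.06, "az": 0, "grip": 15}, {"dx": -0.43, "dy": 0.29, "dz": -0.7, "ax": -0.3, "ay": 0.06, "az": 0, "grip": 15}, {"dx": -0.43, "dy": 0.29, "dz": -0.7, "ax": -0.3, "ay": 0.06, "az": 0, "grip": 15}, {"dx": -0.43, "dy": 0.29, "dz": -0.6, "ax": -0.3, "ay": 0.06, "az": 0, "grip": 15}, {"dx": -0.43, "dy": 0.29, "dz": -0.3, "ax": -0.3, "ay": 0.06, "az": 0, "grip": 15}, {"dx": 0, "dy": 0, "dz": 0, "ax": 0, "ay": 0, "az": 0, "grip": 15}, {"dx": 0, "dy": 0, "dz": 0, "ax": 0, "ay": 0, "az": 0, "grip": 15}]'

```text
clock: 13.58
tool_pos: [592.3, -171.0, 327.6]
tool_rot: [-0.327, -3.066, 0.389]
wrist_force: [-0.2, 0.6, -4.0]
finger_gap: 0.248
```

```bash
cat >> h.py <<'E'
STUD=np.array([583,-224.5,72.])
def plan(lean=.255,yaw=np.radians(77.9),press=0):
    gy0=np.array([np.cos(yaw),np.sin(yaw),0]); gx=np.cross(gy0,[0,0,1.]); gz=np.cos(lean)*np.array([0,0,1.])+np.sin(lean)*gy0
    tcp=STUD-[0,0,14+press]+14*gz+195.8*gz+1.3*gx
    s=bot.state(); o,a,b,c=gauge()
    print('lean',np.arcsin(-b[2]),'gxz',a[2],'turn units',turn(yaw,-lean,gx).round(3),'shift mm',(tcp-s['tool_pos']).round(1),'F',s['wrist_force'].round(1),'clock',s['clock'])
E
python3 -c "
from h import *
plan()"
```

```text
lean 0.25325009892227757 gxz -0.006734000992561322 turn units [-0.022 -0.045  0.014] shift mm [  3.1  -2.  -66.6] F [-0.2  0.6 -4. ] clock 13.575
```

Call:
servo_tool --deltas '[{"dx": 0.06, "dy": -0.04, "dz": -0.4, "ax": -0.02, "ay": -0.04, "az": 0, "grip": 15}, {"dx": 0, "dy": 0, "dz": -0.4, "ax": 0, "ay": 0, "az": 0, "grip": 15}, {"dx": 0, "dy": 0, "dz": -0.3, "ax": 0, "ay": 0, "az": 0, "grip": 15}, {"dx": 0, "dy": 0, "dz": 0, "ax": 0, "ay": 0, "az": 0, "grip": 15}]'

```text
clock: 14.08
tool_pos: [596.1, -174.4, 267.6]
tool_rot: [-0.33, -3.07, 0.392]
wrist_force: [0.1, 0.5, -4.0]
finger_gap: 0.248
```

Run:
```python
from h import *
plan()
o,gx,gy,gz=gauge()
out=[]
for n in('scene','top'):
    c=cam(n); im=c['img'].copy(); im=cv2.convertScaleAbs(im,alpha=1.8)
    p=proj(c,o).astype(int); x0,y0=p-[70,110]; x0=max(x0,0);y0=max(y0,0)
    k=4; z=cv2.resize(im[y0:y0+150,x0:x0+100],None,fx=k,fy=k,interpolation=cv2.INTER_CUBIC)
    for pts,col in (([o+sx*25*gx+sy*30*gy for sx,sy in((1,-1),(1,1),(-1,1),(-1,-1))],(255,0,0)),([STUD],(0,255,0)),([o],(255,0,255))):
        q=np.array([((proj(c,t)-[x0,y0])*k) for t in pts]).astype(int)
        [cv2.circle(z,tuple(map(int,a)),3,col,-1) for a in q]
    W=world(c); L=np.linalg.norm(W[...,:2]-STUD[:2],axis=-1)<25; m=L&(W[...,2]>45)&(W[...,2]<80); print(n,m.sum(),W[m].mean(0) if m.any() else '')
    out.append(cv2.copyMakeBorder(z,0,600-z.shape[0],0,400-z.shape[1],0))
save('f1',np.hstack(out))
```

```text
lean 0.2540170683389218 gxz -0.0016210639781972444 turn units [-0.009 -0.01   0.025] shift mm [-0.8  1.4 -6.6] F [ 0.1  0.5 -4. ] clock 14.075
scene 84 [ 591.70697157 -228.71846078   50.9124766 ]
top 9 [ 565.55823786 -217.9482074    52.21319565]
```

View pics/f1.png

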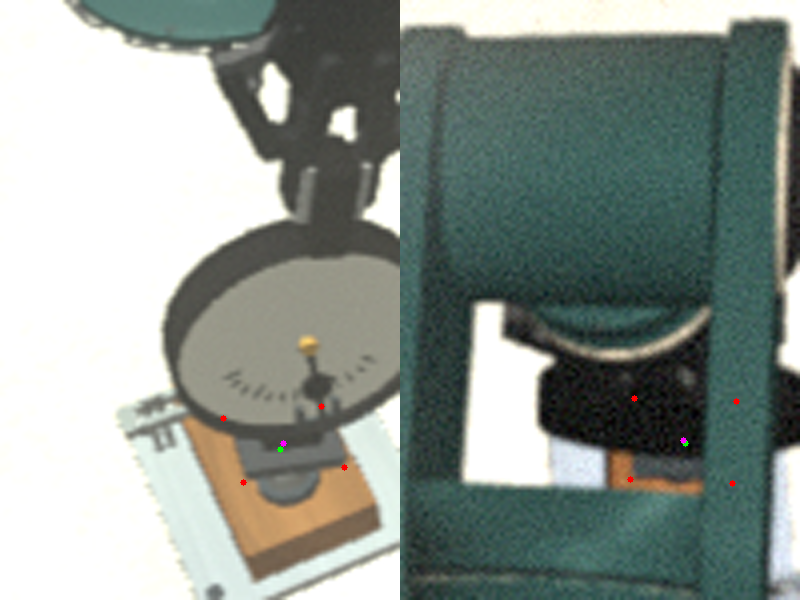

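The predicted foot corners (red) match the image and the foot is centred over the stud. I'll press down slowly.

Call:
servo_tool --deltas '[{"dx": -0.02, "dy": 0.03, "dz": -0.1, "ax": -0.01, "ay": -0.01, "az": 0.02, "grip": 15}, {"dx": 0, "dy": 0, "dz": -0.05, "ax": 0, "ay": 0, "az": 0, "grip": 15}, {"dx": 0, "dy": 0, "dz": -0.03, "ax": 0, "ay": 0, "az": 0, "grip": 15}, {"dx": 0, "dy": 0, "dz": 0, "ax": 0, "ay": 0, "az": 0, "grip": 15}]'

```text
clock: 14.68
tool_pos: [595.8, -172.8, 261.7]
tool_rot: [-0.327, -3.077, 0.396]
wrist_force: [-0.4, -0.2, -4.4]
finger_gap: 0.243
```

```bash
python3 -c "
from h import *
plan()"
```

```text
lean 0.2553882412907134 gxz 0.004999356910567389 turn units [0.01  0.034 0.001] shift mm [-0.5 -0.2 -0.7] F [-0.4 -0.2 -4.4] clock 14.675
```

Call:
servo_tool --deltas '[{"dx": 0, "dy": 0, "dz": -0.05, "ax": 0, "ay": 0.03, "az": 0, "grip": 15}, {"dx": 0, "dy": 0, "dz": -0.05, "ax": 0, "ay": 0, "az": 0, "grip": 15}, {"dx": 0, "dy": 0, "dz": -0.03, "ax": 0, "ay": 0, "az": 0, "grip": 15}, {"dx": 0, "dy": 0, "dz": 0, "ax": 0, "ay": 0, "az": 0, "grip": 15}]'

```text
clock: 15.18
tool_pos: [596.2, -172.9, 255.9]
tool_rot: [-0.326, -3.074, 0.397]
wrist_force: [-0.2, 0.4, -1.1]
finger_gap: 0.248
```

```bash
python3 -c "
from h import *
plan()"
```

```text
lean 0.2564099278368983 gxz 0.0023951408304407826 turn units [0.013 0.015 0.   ] shift mm [-0.8 -0.2  5.2] F [-0.2  0.4 -1.1] clock 15.175
```

Call:
servo_tool --deltas '[{"dx": 0, "dy": 0, "dz": 0, "ax": 0, "ay": 0, "az": 0, "grip": 15}, {"dx": 0, "dy": 0, "dz": 0, "ax": 0, "ay": 0, "az": 0, "grip": 15}, {"dx": 0, "dy": 0, "dz": 0, "ax": 0, "ay": 0, "az": 0, "grip": 15}, {"dx": 0, "dy": 0, "dz": 0, "ax": 0, "ay": 0, "az": 0, "grip": 15}, {"dx": 0, "dy": 0, "dz": 0, "ax": 0, "ay": 0, "az": 0, "grip": 15}, {"dx": 0, "dy": 0, "dz": 0, "ax": 0, "ay": 0, "az": 0, "grip": 15}, {"dx": 0, "dy": 0, "dz": 0, "ax": 0, "ay": 0, "az": 0, "grip": 15}, {"dx": 0, "dy": 0, "dz": 0, "ax": 0, "ay": 0, "az": 0, "grip": 15}]'

```text
clock: 16.18
tool_pos: [596.2, -172.8, 256.2]
tool_rot: [-0.326, -3.075, 0.397]
wrist_force: [-0.3, 1.2, -0.5]
finger_gap: 0.248
```

Run:
```python
from h import *
plan()
c=cam('scene'); r=cv2.resize(rectify(c)[200:],(600,413)); p=proj(c,gauge()[0]).astype(int)
z=cv2.resize(c['img'][p[1]-80:p[1]+50,p[0]-60:p[0]+70],(520,520),interpolation=cv2.INTER_CUBIC)
o=np.zeros((520,800,3),np.uint8); o[:,:520]=z; o[:,520:]=cv2.resize(rectify(c)[380:640,300:440],(280,520)); save('d3',cv2.convertScaleAbs(o,alpha=2))
q=strap(c); q=q[(q[:,1]<50)&(q[:,2]<70)]; q=q[np.argsort(q[:,1])]; print(q[::max(1,len(q)//8)].round())
```

```text
lean 0.2564095648560514 gxz 0.002674191692422258 turn units [0.014 0.017 0.   ] shift mm [-0.8 -0.2  4.8] F [-0.3  1.2 -0.5] clock 16.175
[[-90. -78.  46.]
 [-85. -74.  49.]
 [-84. -69.  47.]
 [-93. -64.  47.]
 [-89. -60.  60.]
 [-86. -56.  61.]
 [-80. -52.  50.]
 [-78. -49.  46.]
 [-77. -43.  48.]]
```

View pics/d3.png

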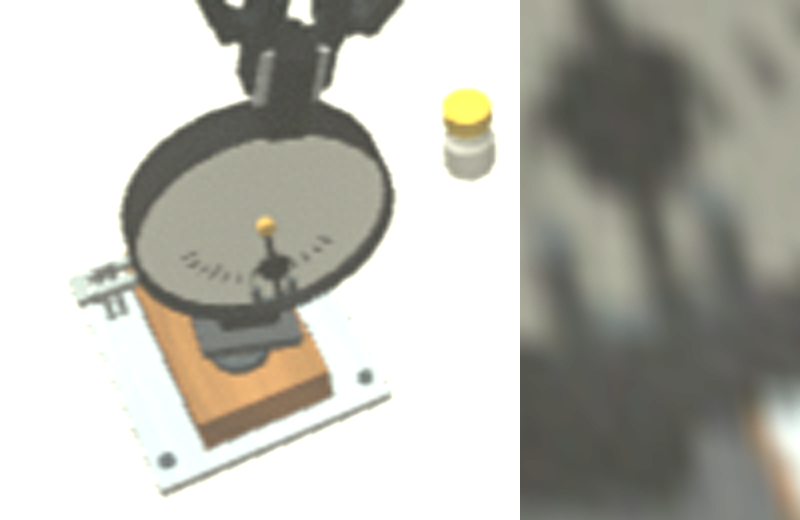

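The pointer (x≈655) sits midway between the teeth (≈565 and ≈728). The foot is on the stud and the strap is still down over the staple. I'm handing it in.

```bash
python3 -c "
from h import *
plan(); print(abs(bot.state()['qd']).max()); print(bot.sign_off())"
```

```text
lean 0.25643685093673857 gxz 0.002706397877618852 turn units [0.014 0.017 0.001] shift mm [-0.8 -0.2  4.8] F [ 0.4  0.5 -1.3] clock 16.225
0.0014095171081731223
the job is handed in; nothing more can be done
None
```

The job is done and handed in at 16.2 s of the 66 s allowed; sign-off reported no verdict.

- **Strap:** I swung it shut, then pressed it down with the closed fingertips until the upward force read 36 N. Afterwards the depth readings showed it level at about 50 mm along its length, with the staple standing up through the slot.
- **Gauge on the stud:** I picked it up by the handle at 80 N grip and set its foot on the stud. The last image showed the foot on the stud, but the middle of the foot was placed by calculation, good to about 2 mm. The stud carries about 3 to 4 N, judging by the wrist force. By the spring figures that is 3 to 5 mm of press; the tool height gives about 5 mm.
- **Pointer on the mark:** I read the index at about 0.25 rad and leaned the gauge 0.256 rad with its face upright to within 0.003 rad. The last picture shows the pointer between the two teeth, about 1 mm (0.02 rad) off the middle. The arm was still when I handed in.
- **Surroundings:** I saw no contact with the other items on the bench.
- **Checks that disagreed:** During the strap swing the tool rose about 25 mm more than I commanded, and I corrected it as I went. The wrist-force readings wander by about 1 N, so the pressing force is only that accurate.

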